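# Clamp the bench pin with the cam knob

### The arm

A 6-joint arm with a two-finger parallel gripper is mounted at the origin on the work surface. World frame = base frame: x ahead of the robot, y to its left, z up, the work surface at z = 0. Lengths are in m, angles in rad, forces in N, time in s.
With the tool pointing down it reaches from about 0.275 to 0.825 m from the base axis. Payload 4.9 kg.
Tool frame: the origin (TCP) lies on the centre line of the jaws, within the pads' length; the fingertips stand 17 mm ahead of it and the grasp point (between the pads) lies 2 mm behind it; z points along the fingers, y is the direction in which the jaws open and shut (so a half turn about z gives the same grasp; the last joint's range is limited). The gripper opens to 85 mm and grips with 20 to 120 N. Pads are 22 mm wide; open, the fingers measure 114 mm over their backs; the gripper's body (76 mm by 85 mm) begins 54 mm behind the grasp point. The pads swing forward as they close: fully open they stand 13 mm farther back than shut.
Start: joints at [-1.355, 0.326, -0.193, 1.052, 0, 1.437], TCP at [0.189, -0.517, 0.228] pointing down, gripper open.
Joint ranges: [-2.65, 2.65], [-0.97, 1.79], [-1.3, 1.35], [-1.93, 2.1], [-1.47, 1.37], [-3.14, 3.14]. Speed limits (rad/s): [2.57, 2.57, 3.14, 3.14, 3.14, 3.14].

### API

Orientations are given as a unit quaternion [w, x, y, z].
In Python, from plant import ctrl gives the robot as it stands.
- The arm moves only by the shell command python3 -m pendant 'ROWS' [FORCE]. ROWS is JSON, a list of rows, each an object of numbers: "gripper": the closure, from 0 (fully open) to 1 (shut); "x", "y", "z": the shift along the tool's x, y, z in m; "spin": the turn about the tool's z in degrees. In form: [{"gripper": .., "x": .., "y": .., "z": .., "spin": ..}, ...]. A call has exactly 5 rows; each row is the pose to reach, as a shift and turn from the pose commanded when the call began, along the tool's axes at that moment; what a row does not reach only later rows make up. A row lasts 1/10 s, in which the tool goes at most 50 mm and 8.59 degrees, less where a joint would pass 70% of its speed; a pose out of reach is approached as far as the arm can. A call with a gripper value outside its range is refused whole. The fingers move at their own pace and stop on an object; FORCE is the grip in N (left out, the last holds). Time passes only in rows, so rows that repeat a pose let the fingers close, or fill a call up. It gives the time, the measured TCP pose, the force and the opening at its end, in the units of the state.
- ctrl.sense(): the state, without advancing time (a new reading comes with each control period).
- ctrl.camera(name): name is "scene" or "top" or "wrist"; returns a dict with "pixels" (420x560x3 uint8, red, green, blue), "fx", "fy", "cx", "cy" (pixels), "k1" (the pictures are not rectified: a ray, as slopes to the right and down, at radius r is drawn at 1 + k1 r^2 times it, then the intrinsics apply), "rvec" (rotation vector, rad) and "tvec" (3), from world to camera coordinates, as OpenCV has them. Camera axes: x right, y down, z forward; pixel columns grow to the right and rows downward; lengths in m; the calibration is good to about 2 mm. A picture is of the moment at which its call begins. There is no depth.
- ctrl.close_job(): hands the job in, once; it reports no verdict.
The state is a dict: "time": time; "q": joint angles; "qd": joint speeds; "joint_efforts": joint torques, N m; "ee_pos": TCP position; "orientation": TCP orientation; "contact_force": force on the tool from outside, world axes, zero at the start; "ft_torque": the same for the moment, N m; "gripper_width": opening from 0.0 (shut) to 1.0 (fully open).
Only numpy, scipy, OpenCV 4.12 (cv2) and the standard library are available. Lean on these libraries where they do the work, as an engineer would, in place of code of your own. Each camera call takes 0.05 s, during which the arm holds its last target. There are 200 camera calls.

### The job

Lay the wooden bench pin flat in the cam clamp, tail first between the two jaws and pushed fully home against the heel stop, and let go of it. Then turn the black cam knob clockwise (seen from above) until its sprung jaw drops shut on the pin, and stop there: the knob must not be forced on against the end of the notch, nor left with the jaw held open again. Leave the stone, the jar, the bangle and the hammer where they are.

Things in the scene. Friction and masses are not known exactly. Their poses are not given: they have to be found in the camera images.
- clamp: Cam clamp, screwed down: dark steel plate, 12 mm thick. Origin on the table, z up; in its frame the plate spans x -65 to 35, y -90 to 80 mm. On it: fixed jaw (x -20 to 20, face y = 16, top z 24 mm), heel stop behind (face x = 20, y 8 to 70, top z 24 mm), moving jaw opposite at +y, cam knob at x 0, y -50 mm. The pin lies along x, tail to +x, prongs overhanging at -x.
- nest (a point): Point on the clamp's plate at the foot of the heel stop, midway between the open jaws (clamp frame x 20, y 38.5, z 12 mm); axes as the clamp's. pin_tail is here when the pin is home and midway between the open jaws.
- jaw: Moving steel jaw, 40 x 12 mm, top z 27 mm. Its frame coincides with the clamp's while open (face then at clamp y = 61 mm: 45 mm between the jaws). Rods under the pin tie it to a brass crosshead whose roller a spring presses on the cam with 9 N. When the roller drops in the notch, it moves along clamp -y: 5 mm onto the pin (pushing it over to the fixed jaw), 7 mm if empty.
- knob: Cam knob: black bar grip, 52 mm long (its x), 14 mm thick (its y), from z 29 to 60 mm, on a steel flange of 37 mm radius, top z 29 mm. Origin on its upright axis at table height, z up. Turns clockwise from above with about 0.1 N m and stays where it is let go. How far it must turn cannot be told from the bar: the cam sits below it at another angle each time.
- knob_top (a point): Top of the knob bar on its axis, 60 mm above the table; axes as the knob's. Turned clockwise from the start, the roller starts down a ramp after 0.3 to 1.05 rad (driving the knob on with 0.1 N m) and is down 0.3 rad further on; the knob then turns lightly for 0.2 rad more, until the steep end of the notch meets the roller and the moment rises sharply: keep it under 0.4 N m.
- benchpin: Loose wooden bench pin, 110 mm long (its x), 40 mm wide (y), 20 mm thick, 50 to 100 g, lying flat; origin at the centre of its underside. The tail is the plain end (x = 55 mm); at the -x end are two prongs 30 mm long with a 14 mm slot between. The solid part spans x -25 to 55 mm; gripped across its width at x about -12 mm, the fingers clear the jaws when it is home.
- pin_tail (a point): Point on the bench pin: middle of the tail end, at its underside; axes as the pin's.
- stone: Bystander: grey sharpening stone, 120 x 75 x 35 mm; origin at the centre of its underside.
- jar: Bystander: small glass jar, 54 mm wide, 60 mm tall; origin at the centre of its underside.
- bangle: Bystander: steel bangle lying flat, 66 mm wide, 12 mm high; origin at the centre of its underside.
- hammer: Bystander: hammer, 220 mm long, lying along its x.
Things that resemble listed ones, but are neither listed nor needed, are in the scene too. What is shaped like the benchpin but blue or grey is not meant.

How it is judged:
On the way, in this order (a step that is already met when the one before it is completed fails the run):
1. the bench pin lies home between the open jaws, against the heel stop, and has been let go (x of pin_tail in the frame of clamp above 0.016 m and z of pin_tail in the frame of clamp between 0.01 and 0.0145 m and angle between the x axis of benchpin and the x axis of clamp, either way round below 0.12 rad and y of pin_tail in the frame of clamp between 0.03 and 0.047 m and y of jaw in the frame of clamp above -0.0015 m and contact force between the fingers and benchpin below 0.2 N), for 0.2 s.
2. the jaw has dropped shut on the pin (x of pin_tail in the frame of clamp above 0.016 m and z of pin_tail in the frame of clamp between 0.01 and 0.0145 m and y of jaw in the frame of clamp between -0.007 and -0.0035 m and contact force between jaw and benchpin above 3 N), for 0.2 s.
At the end, for the whole second after the job is handed in: The bench pin lies flat in the clamp, lined up within 0.05 rad, its tail within 4 mm of the heel stop, released and at rest; the jaw has dropped 3.5 to 7 mm and presses on the pin with more than 3 N (all of step 2 and angle between the x axis of benchpin and the x axis of clamp, either way round below 0.05 rad and linear speed of benchpin below 0.01 m/s); the robot touches nothing.
It fails at once if the knob is forced against the end of the notch (more than 16 N between cam and roller) (contact force between knob and jaw above 16 N).
It fails at once if the stone is moved by more than 30 mm (distance of stone from where it was at the start of the episode above 0.03 m).
It fails at once if the jar is moved by more than 30 mm (distance of jar from where it was at the start of the episode above 0.03 m).
It fails at once if the bangle is moved by more than 30 mm (distance of bangle from where it was at the start of the episode above 0.03 m).
It fails at once if the hammer is moved by more than 30 mm (distance of hammer from where it was at the start of the episode above 0.03 m).
It also fails if it takes over 72 s, if anything falls off the work surface, if the arm or the gripper's body presses on something with over 40 N, if the wrist force passes 120 N, or if a joint passes its speed limit or range.

## Working session

There is one attempt and no reset: what is moved stays moved. The work goes in short steps, Python scripts to look and compute and a shell command to move; the robot and the scene stay as the last step left them, time stands still between calls to the robot, and variables do not carry over. Pictures are saved under pics/ and viewed, about 8 in all and at most 12, crops included, and the job is handed in when it is done.

```bash
mkdir -p pics
cat > h.py <<'E'
import numpy as np, cv2, pickle
from plant import ctrl
def snap(name, fn):
    c=ctrl.camera(name); cv2.imwrite(f'pics/{fn}.png', c['pixels'][...,::-1]); pickle.dump(c,open(f'pics/{fn}.pkl','wb')); return c
def load(fn): return pickle.load(open(f'pics/{fn}.pkl','rb'))
def K(c): return np.array([[c['fx'],0,c['cx']],[0,c['fy'],c['cy']],[0,0,1.]]), np.array([c['k1'],0,0,0,0.])
def cast(c,uv,z):
    k,d=K(c); p=cv2.undistortPoints(np.array(uv,float).reshape(-1,1,2),k,d).reshape(-1,2)
    R=cv2.Rodrigues(np.array(c['rvec'],float))[0]; t=np.array(c['tvec'],float).ravel()
    o=-R.T@t; r=np.c_[p,np.ones(len(p))]@R
    return o+r*((z-o[2])/r[:,2])[:,None]
def proj(c,P):
    k,d=K(c); return cv2.projectPoints(np.array(P,float).reshape(-1,1,3),np.array(c['rvec'],float),np.array(c['tvec'],float),k,d)[0].reshape(-1,2)
E
python3 - <<'E'
from h import *
a=snap('top','top0');b=snap('scene','scene0')
for c in(a,b):
    R=cv2.Rodrigues(np.array(c['rvec'],float))[0];print(-R.T@np.array(c['tvec']).ravel(),c['fx'],c['k1'])
print(ctrl.sense())
E
```

```text
[0.50004996 0.027416   1.26058572] 485.501559121369 -0.163803045732478
[ 1.07222174 -0.51239718  1.2106104 ] 524.713142614071 -0.188839857943818
{'time': 0.1, 'q': array([-1.35524173e+00,  3.26916321e-01, -1.93484530e-01,  1.05201921e+00,
       -4.23305360e-06,  1.43659531e+00]), 'qd': array([-6.79612019e-04, -1.03043379e-03,  8.39920208e-04,  1.68101450e-05,
       -1.45271185e-03, -1.07254879e-03]), 'joint_efforts': array([ 7.52660744e-04, -4.44237721e+01,  2.63039303e+01,  7.92223000e-03,
       -7.37351547e-05,  1.12667772e-05]), 'ee_pos': array([ 0.18836026, -0.51616677,  0.22685456]), 'orientation': array([-8.11108625e-04,  9.84747481e-01,  1.73987758e-01, -3.51297828e-05]), 'contact_force': array([-0.41214805, -0.71822985,  0.14628648]), 'ft_torque': array([-0.0508214 , -0.00808594, -0.0070424 ]), 'gripper_width': 1.0047949484377228}
```

View pics/top0.png

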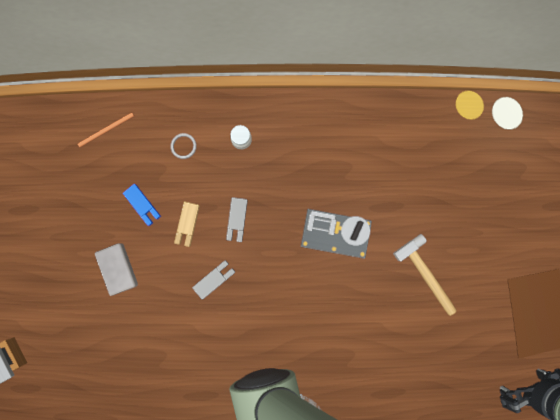

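View pics/scene0.png

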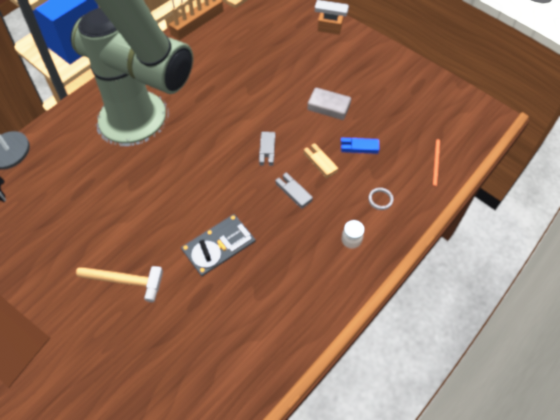

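Top view: one wooden-yellow pin at (187,224), with its prongs downward at (182,242). The look-alikes are blue (141,204), grey (237,218) and grey (213,280). Only (187,224) is wood-coloured, so it fits. The clamp is at (337,232), knob at (356,231). I'll confirm in an enlarged crop and measure.

Run:
```python
from h import *
c=load('top0');im=np.ascontiguousarray(c['pixels'][...,::-1])
a=cv2.resize(im[195:255,160:220],None,fx=6.6,fy=6.6,interpolation=cv2.INTER_CUBIC)
b=cv2.resize(im[200:267,292:382],None,fx=4.4,fy=5.9104,interpolation=cv2.INTER_CUBIC)[:396]
b=cv2.resize(im[202:262,296:380],(400,286),interpolation=cv2.INTER_CUBIC)
b=cv2.copyMakeBorder(b,0,396-286,0,0,cv2.BORDER_CONSTANT)
cv2.imwrite('pics/crop0.png',np.hstack([a,b]))
hsv=cv2.cvtColor(im,cv2.COLOR_BGR2HSV)
print('pin px',hsv[215,188],'wood',hsv[200,188],'plate',hsv[245,350])
for nm in('top0','scene0'):
    c=load(nm);im=np.ascontiguousarray(c['pixels'][...,::-1]);hsv=cv2.cvtColor(im,cv2.COLOR_BGR2HSV)
    m=cv2.inRange(hsv,(12,50,170),(30,200,255))
    roi=np.zeros_like(m)
    if nm=='top0': roi[195:255,165:215]=1
    else: roi[135:185,295:345]=1
    cs=cv2.findContours(m*roi,cv2.RETR_EXTERNAL,cv2.CHAIN_APPROX_NONE)[0]
    k=max(cs,key=cv2.contourArea);P=cast(c,k.reshape(-1,2),.02)[:,:2]
    r=cv2.minAreaRect((P*1000).astype(np.float32));print(nm,r,cv2.boxPoints(r).round(1).tolist())
    # gold screws: 
    roi[:]=0
    if nm=='top0': roi[203:265,296:376]=1
    else: roi[208:278,175:265]=1
    m=cv2.inRange(hsv,(12,100,120),(30,255,255))*roi
    n,l,s,ce=cv2.connectedComponentsWithStats(m)
    for i in range(1,n): 
        if s[i,4]>2: print('gold',s[i,4],ce[i].round(1),(cast(c,ce[i],.012)[0]*1000).round(1))
    m=cv2.inRange(hsv,(0,0,0),(179,120,60) if 1 else 0)*roi
    n,l,s,ce=cv2.connectedComponentsWithStats(m)
    for i in range(1,n): 
        if s[i,4]>20: print('dark',s[i,4],s[i,:4],ce[i].round(1),(cast(c,ce[i],.06)[0]*1000).round(1))
```

```text
pin px [ 19  91 237] wood [ 12 145 135] plate [ 99  14 127]
top0 ((554.0795288085938, 249.55538940429688), (41.35493469238281, 111.4675064086914), 76.5739974975586) [[495.1000061035156, 242.39999389648438], [603.5, 216.5], [613.0999755859375, 256.70001220703125], [504.70001220703125, 282.6000061035156]]
gold 2080 [335.  234.7] [ 523.  -133.6   12. ]
gold 50 [337.3 227.4] [ 541.8 -139.8   12. ]
gold 4 [368.5 223. ] [ 552.3 -221.4   12. ]
gold 11 [304.8 243.2] [501.9 -55.4  12. ]
gold 12 [333.5 248.5] [ 487.5 -129.2   12. ]
gold 13 [361.8 253.5] [ 473.6 -202.6   12. ]
scene0 ((556.7945556640625, 249.81695556640625), (45.8934211730957, 116.24120330810547), 78.28488159179688) [[495.20001220703125, 239.10000610351562], [609.0, 215.5], [618.4000244140625, 260.5], [504.5, 284.1000061035156]]
gold 14 [232.5 217. ] [502.6 -53.7  12. ]
gold 13 [208.7 231.3] [ 486.3 -127.    12. ]
gold 43 [221.1 245. ] [ 539.3 -134.1   12. ]
gold 15 [184.8 246.7] [ 472.4 -200.8   12. ]
gold 12 [202.  269.5] [ 552.8 -216.4   12. ]
dark 49 [201 241   9  19] [204.9 250.7] [ 542.1 -187.5   60. ]
```

View pics/crop0.png

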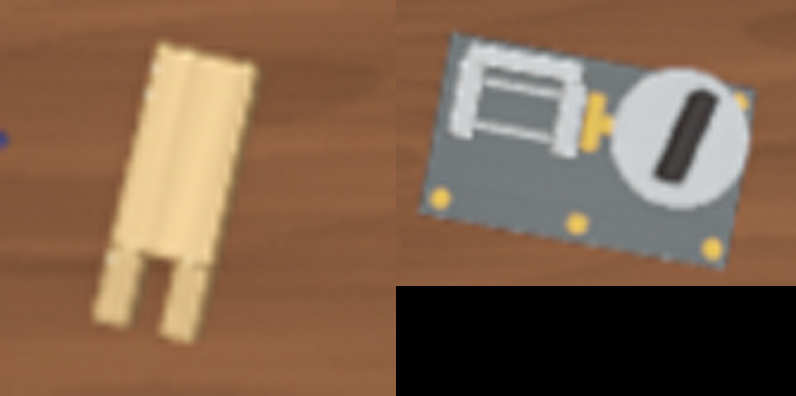

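The crop shows the wooden pin lying flat, tail at (200,55) and prongs at (150,330). It also shows the clamp with its heel stop at top left and the knob at right (690,138). Pin grip point is about (0.542, 0.252), yaw -13.4° (modulo 180°). To stay inside the last joint's range I'll use tool yaw 166.6°. I'll start the transit while fitting the clamp.

```bash
cat >> h.py <<'E'
def go(x,y,z,yaw):
    s=ctrl.sense(); w,a,b,c_=s['orientation']
    R=cv2.Rodrigues(np.zeros(3))[0]
    from scipy.spatial.transform import Rotation as Ro
    R=Ro.from_quat([a,b,c_,w]).as_matrix(); cy=np.degrees(np.arctan2(R[1,0],R[0,0]))
    d=R.T@(np.array([x,y,z])-s['ee_pos'])
    sp=-((yaw-cy+180)%360-180)
    print('t %.2f'%s['time'],'pos',(s['ee_pos']*1000).round(1),'yaw %.2f'%cy,'tool shift mm',(d*1000).round(1),'spin %.2f'%sp,'F',s['contact_force'].round(1),'T',s['ft_torque'].round(2),'w %.3f'%s['gripper_width'],'tilt',R[2].round(4),'q',s['q'].round(2))
E
python3 -m pendant '[{"gripper":0,"x":0.02,"y":-0.02,"z":0,"spin":-6},{"gripper":0,"x":0.05,"y":-0.05,"z":0,"spin":-14},{"gripper":0,"x":0.085,"y":-0.085,"z":0,"spin":-22},{"gripper":0,"x":0.12,"y":-0.12,"z":0,"spin":-30},{"gripper":0,"x":0.155,"y":-0.155,"z":0,"spin":-38}]'
python3 - <<'E'
from h import *
go(.542,.252,.2,166.6)
for nm,(y0,y1,x0,x1) in {'top0':(200,265,292,382),'scene0':(205,280,172,268)}.items():
    c=load(nm);im=np.ascontiguousarray(c['pixels'][...,::-1]);hsv=cv2.cvtColor(im,cv2.COLOR_BGR2HSV)
    roi=np.zeros(im.shape[:2],np.uint8);roi[y0:y1,x0:x1]=255
    def big(m):
        cs=cv2.findContours(m&roi,cv2.RETR_EXTERNAL,cv2.CHAIN_APPROX_NONE)[0];return max(cs,key=cv2.contourArea).reshape(-1,2)
    plate=big(255-cv2.inRange(hsv,(0,95,0),(17,255,255)))
    P=(cast(c,plate,.012)[:,:2]*1000).astype(np.float32);r=cv2.minAreaRect(P);print(nm,'plate',r)
    fl=cv2.morphologyEx(cv2.inRange(hsv,(0,0,175),(179,50,255)),cv2.MORPH_OPEN,np.ones((3,3),np.uint8)) 
    n,l,s,ce=cv2.connectedComponentsWithStats(fl&roi)
    for i in range(1,n):
        if s[i,4]>25:
            k=big((l==i).astype(np.uint8)*255);Q=(cast(c,k,.029)[:,:2]*1000).astype(np.float32)
            r=cv2.minAreaRect(Q);print(' bright',s[i],'rect',np.round(r[0],1),np.round(r[1],1),round(r[2],1), 'circ',cv2.minEnclosingCircle(Q))
    k=big(cv2.inRange(hsv,(0,0,0),(179,255,75)) & cv2.dilate(fl,np.ones((5,5))))
    Q=(cast(c,k,.06)[:,:2]*1000).astype(np.float32);r=cv2.minAreaRect(Q);print(' bar',np.round(r[0],1),np.round(r[1],1),round(r[2],1))
E
```

```text
time: 0.6
ee_pos: [0.2812, -0.316, 0.2272]
orientation: [-0.0, 0.873, 0.487, 0.0]
contact_force: [1.6, 0.3, -0.4]
gripper_width: 1.001
t 0.60 pos [ 281.2 -316.   227.2] yaw 58.32 tool shift mm [620.3 -76.4  27.5] spin -108.28 F [ 1.6  0.3 -0.4] T [ 0.01 -0.1  -0.01] w 1.001 tilt [ 5.e-04 -4.e-04 -1.e+00] q [-1.02  0.09 -0.5   0.99  0.    1.11]
top0 plate ((528.5806274414062, -137.22427368164062), (172.78846740722656, 105.43192291259766), 79.00830078125)
 bright [308 212  28  23 236] rect [554. -98.] [67.9 49.2] 79.2 circ ((552.7423095703125, -98.62953186035156), 39.536659240722656)
 bright [341 217  29  28 472] rect [ 532.9 -182.9] [72.1 68.8] 89.3 circ ((532.935546875, -183.17022705078125), 36.89138412475586)
 bar [ 532.1 -181. ] [11.8 45.9] 65.7
scene0 plate ((530.111083984375, -136.31138610839844), (173.3861846923828, 104.57726287841797), 78.81448364257812)
 bright [220 224  31  27 300] rect [558.8 -98.6] [71.3 53.6] 79.0 circ ((557.3141479492188, -97.59264373779297), 39.905242919921875)
 bright [191 240  30  28 515] rect [ 535.2 -183.5] [74.3 72.9] 66.8 circ ((534.3969116210938, -183.3204803466797), 38.99599075317383)
 bar [ 541.8 -187.3] [ 7.9 55.1] 63.7
```

Clamp origin is about (0.543, -0.1345), yaw -11.0°. The plate fit (172.8 x 105) and the 37 mm flange radius agree with the given sizes. Knob axis is about (0.533, -0.183), bar yaw about -24.5°. Continuing to the pin.

```bash
python3 -m pendant '[{"gripper":0,"x":0.05,"y":-0.005,"z":0,"spin":-8},{"gripper":0,"x":0.1,"y":-0.01,"z":0,"spin":-16},{"gripper":0,"x":0.15,"y":-0.015,"z":0,"spin":-24},{"gripper":0,"x":0.2,"y":-0.02,"z":0,"spin":-32},{"gripper":0,"x":0.245,"y":-0.03,"z":0,"spin":-40}]' >/dev/null; python3 -c "
from h import *
go(.542,.252,.2,166.6)"
```

```text
t 1.10 pos [386.  -92.3 227.6] yaw 98.38 tool shift mm [317.9 204.5  27.7] spin -68.22 F [ 1.2 -0.7 -0.2] T [-0.06 -0.08  0.01] w 1.000 tilt [-3.e-04  7.e-04 -1.e+00] q [-0.42  0.04 -0.55  0.98  0.    1.  ]
```

```bash
python3 -m pendant '[{"gripper":0,"x":0.04,"y":0.026,"z":0,"spin":-8},{"gripper":0,"x":0.08,"y":0.052,"z":0,"spin":-16},{"gripper":0,"x":0.12,"y":0.078,"z":0,"spin":-24},{"gripper":0,"x":0.16,"y":0.104,"z":0,"spin":-32},{"gripper":0,"x":0.2,"y":0.13,"z":0.01,"spin":-40}]' >/dev/null; python3 -c "
from h import *
go(.542,.252,.2,166.6)"
```

```text
t 1.60 pos [487.1 124.2 218.3] yaw 138.40 tool shift mm [ 43.9 132.   18.4] spin -28.20 F [ 1.3 -1.3 -0.6] T [-0.02 -0.06 -0.02] w 1.001 tilt [-0.0016  0.0014 -1.    ] q [ 0.1   0.24 -0.33  0.99 -0.    0.83]
```

```bash
python3 -m pendant '[{"gripper":0,"x":0.015,"y":0.045,"z":0,"spin":-8},{"gripper":0,"x":0.03,"y":0.09,"z":0.01,"spin":-16},{"gripper":0,"x":0.044,"y":0.132,"z":0.018,"spin":-24},{"gripper":0,"x":0.044,"y":0.132,"z":0.018,"spin":-28.2},{"gripper":0,"x":0.044,"y":0.132,"z":0.018,"spin":-28.2}]' >/dev/null
python3 - <<'E'
from h import *
go(.542,.252,.022,166.6)
c=snap('wrist','w1')
im=np.ascontiguousarray(c['pixels'][...,::-1]);hsv=cv2.cvtColor(im,cv2.COLOR_BGR2HSV)
m=cv2.inRange(hsv,(12,50,170),(30,200,255))
cs=cv2.findContours(m,cv2.RETR_EXTERNAL,cv2.CHAIN_APPROX_NONE)[0]
k=max(cs,key=cv2.contourArea);P=cast(c,k.reshape(-1,2),.02)[:,:2]
print(cv2.boundingRect(k)); r=cv2.minAreaRect((P*1000).astype(np.float32));print(r)
R=cv2.Rodrigues(np.array(c['rvec'],float))[0];print(-R.T@np.array(c['tvec']).ravel(), R.round(2).tolist())
E
```

```text
t 2.10 pos [540.9 250.6 198.1] yaw 166.35 tool shift mm [ -1.1   1.9 176.1] spin -0.25 F [-0.1  0.7 -0.3] T [0.01 0.02 0.  ] w 0.997 tilt [ 0.002  -0.0014 -1.    ] q [ 0.31  0.43 -0.11  1.03 -0.    0.55]
(264, 141, 44, 114)
((553.9432983398438, 249.23033142089844), (40.52744674682617, 109.95524597167969), 76.78645324707031)
[0.47401671 0.26697587 0.34389673] [[0.24, 0.97, -0.0], [0.93, -0.23, 0.27], [0.27, -0.07, -0.96]]
```

View pics/w1.png

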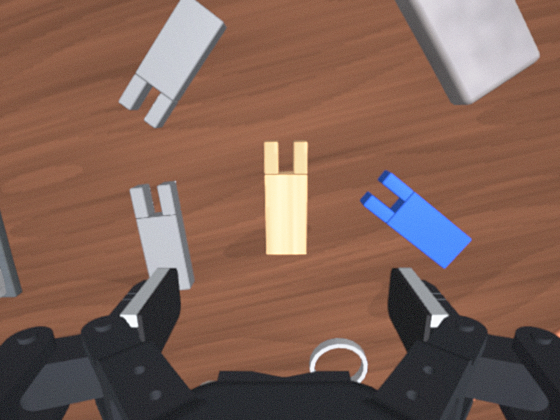

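The wrist view confirms it: pin at (286,200), prongs up in the image, and centre (0.5539, 0.2492) agreeing with the top view within 0.5 mm. Fingers will clear the grey (160,235) and blue (415,220) pins.

```bash
python3 -c "
from h import *
go(.5422,.252,.02,166.7)"
python3 -m pendant '[{"gripper":0,"x":0,"y":0,"z":0.04,"spin":0},{"gripper":0,"x":0,"y":0,"z":0.08,"spin":0},{"gripper":0,"x":0,"y":0,"z":0.11,"spin":0},{"gripper":0,"x":0,"y":0,"z":0.13,"spin":0},{"gripper":0,"x":0,"y":0,"z":0.13,"spin":0}]' >/dev/null; python3 -c "
from h import *
go(.5422,.252,.02,166.7)"
```

```text
t 2.15 pos [540.9 249.7 198.7] yaw 166.20 tool shift mm [ -1.    2.7 178.7] spin -0.50 F [-0.5  0.8 -0.2] T [-0.02  0.01  0.03] w 1.001 tilt [ 0.0015 -0.0012 -1.    ] q [ 0.31  0.43 -0.11  1.03 -0.    0.55]
t 2.65 pos [538.9 247.6  67. ] yaw 166.07 tool shift mm [-2.4  5.2 47. ] spin -0.63 F [-0.1  0.7  0.7] T [-0.02  0.04  0.01] w 1.000 tilt [ 0.0049 -0.0032 -1.    ] q [ 0.31  0.56 -0.28  0.75 -0.    0.55]
```

```bash
python3 -m pendant '[{"gripper":0,"x":-0.002,"y":0.005,"z":0.02,"spin":-0.6},{"gripper":0,"x":-0.002,"y":0.005,"z":0.037,"spin":-0.6},{"gripper":0,"x":-0.002,"y":0.005,"z":0.047,"spin":-0.6},{"gripper":0,"x":-0.002,"y":0.005,"z":0.047,"spin":-0.6},{"gripper":0,"x":-0.002,"y":0.005,"z":0.047,"spin":-0.6}]' >/dev/null; python3 -c "
from h import *
go(.5422,.252,.02,166.7)"
```

```text
t 3.15 pos [545.2 253.8  23.7] yaw 166.79 tool shift mm [ 2.5 -2.5  3.7] spin 0.09 F [0.3 0.4 0.3] T [-0.01 -0.03 -0.04] w 0.996 tilt [-9.e-04  6.e-04 -1.e+00] q [ 0.31  0.62 -0.3   0.66  0.    0.54]
```

```bash
python3 -m pendant '[{"gripper":0,"x":0.002,"y":-0.002,"z":0.002,"spin":0},{"gripper":0,"x":0.002,"y":-0.002,"z":0.003,"spin":0},{"gripper":0.4,"x":0.002,"y":-0.002,"z":0.003,"spin":0},{"gripper":0.7,"x":0.002,"y":-0.002,"z":0.003,"spin":0},{"gripper":0.8,"x":0.002,"y":-0.002,"z":0.003,"spin":0}]' 30 >/dev/null; python3 -c "
from h import *
go(.5422,.252,.02,166.7)"
python3 -m pendant '[{"gripper":0.8,"x":0,"y":0,"z":0,"spin":0},{"gripper":0.8,"x":0,"y":0,"z":0,"spin":0},{"gripper":0.8,"x":0,"y":0,"z":0,"spin":0},{"gripper":0.8,"x":0,"y":0,"z":0,"spin":0},{"gripper":0.8,"x":0,"y":0,"z":0,"spin":0}]' >/dev/null;python3 -c "
from h import *
go(.5422,.252,.02,166.7)"
```

```text
t 3.65 pos [542.3 252.5  19.7] yaw 166.84 tool shift mm [ 0.  -0.5 -0.3] spin 0.14 F [-0.8  0.5  1. ] T [-0.03  0.   -0.04] w 0.513 tilt [-2.e-04  1.e-04 -1.e+00] q [ 0.31  0.62 -0.31  0.64 -0.    0.54]
t 4.15 pos [542.2 252.4  19.6] yaw 166.84 tool shift mm [-0.1 -0.4 -0.4] spin 0.14 F [ 0.4 -0.2  0.8] T [ 0.01  0.   -0.04] w 0.197 tilt [-0.  0. -1.] q [ 0.31  0.62 -0.31  0.64  0.    0.54]
```

Opening 0.197 is narrower than a 40 mm pin allows (0.47), so I need to look.

Run:
```python
from h import *
c=snap('wrist','w2');t=snap('top','t2')
a=c['pixels'][...,::-1];b=cv2.resize(np.ascontiguousarray(t['pixels'][170:290,110:240,::-1]),(390,360),interpolation=cv2.INTER_CUBIC)
a=cv2.resize(np.ascontiguousarray(a),(400,300));a=cv2.copyMakeBorder(a,0,60,0,0,cv2.BORDER_CONSTANT)
cv2.imwrite('pics/v2.png',np.hstack([a,b]))
go(.5422,.252,.02,166.7)
```

```text
t 4.25 pos [542.2 252.4  19.6] yaw 166.84 tool shift mm [-0.1 -0.4 -0.4] spin 0.14 F [-0.3  0.3  0. ] T [0.03 0.07 0.01] w 0.200 tilt [ 1.e-04 -0.e+00 -1.e+00] q [ 0.31  0.62 -0.31  0.64  0.    0.54]
```

View pics/v2.png

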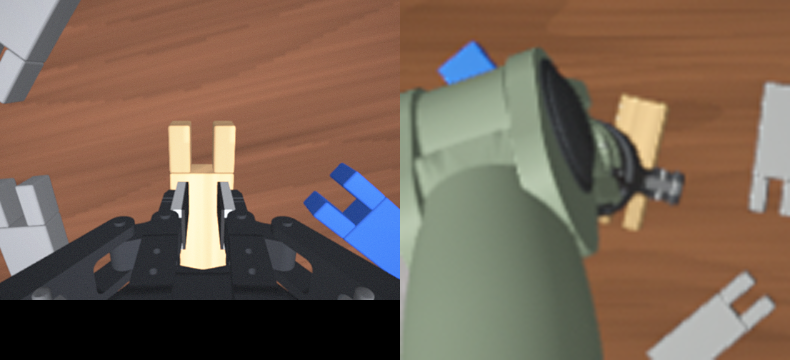

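The wrist picture shows the pads (183,215) and (222,215) seemingly inside the pin's width, as though above it. I'll enlarge that.

Run:
```python
from h import *
c=load('w2');a=np.ascontiguousarray(c['pixels'][200:400,180:380,::-1])
cv2.imwrite('pics/v3.png',cv2.resize(a,(600,600),interpolation=cv2.INTER_CUBIC))
R=cv2.Rodrigues(np.array(c['rvec'],float))[0];print(-R.T@np.array(c['tvec']).ravel())
s=ctrl.sense();ex=np.array([np.cos(np.radians(-13.3)),np.sin(np.radians(-13.3)),0]);ey=np.array([-ex[1],ex[0],0])
ctr=np.array([.554,.2494,0])
for z in(0,.02): print(z,proj(c,[ctr+ex*x+ey*y+[0,0,z] for x in(-.055,-.025,.055) for y in(-.02,.02)]).round(0).tolist())
g=s['ee_pos']
for dz in(-.017,0,.02): print('tool',dz,proj(c,[g+ey*y+[0,0,dz] for y in(-.02,-.0085,.0085,.02)]).round(0).tolist())
```

```text
[0.47489334 0.26812992 0.16519166]
0 [[241.0, 167.0], [326.0, 167.0], [243.0, 228.0], [324.0, 228.0], [247.0, 363.0], [319.0, 363.0]]
0.02 [[235.0, 175.0], [332.0, 175.0], [237.0, 243.0], [329.0, 243.0], [243.0, 390.0], [322.0, 390.0]]
tool -0.017 [[243.0, 254.0], [266.0, 254.0], [301.0, 254.0], [324.0, 254.0]]
tool 0 [[239.0, 269.0], [265.0, 269.0], [303.0, 269.0], [328.0, 269.0]]
tool 0.02 [[233.0, 291.0], [262.0, 291.0], [305.0, 291.0], [334.0, 291.0]]
```

View pics/v3.png

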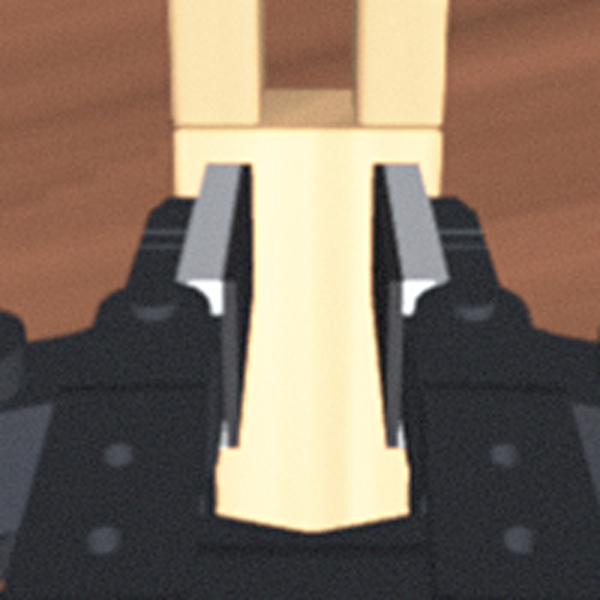

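The pin's pixels match the prediction, but the pad tips (260,255)–(307,255) look higher than the nominal 17 mm ahead of the TCP. I'll solve for the tip position from the open view (inner tip edges about (180,268) and (390,268), 85 mm apart).

Run:
```python
from h import *
from scipy.optimize import fsolve
from scipy.spatial.transform import Rotation as Ro
def tool(pos,yaw):
    y=np.radians(yaw);ex=np.array([np.cos(y),np.sin(y),0]);ez=np.array([0,0,-1.]);return np.array(pos),ex,np.cross(ez,ex),ez
for fn,pos,yaw,w,l,r,row in(('w1',[.5409,.2506,.1981],166.35,.085,180,390,268),('w2',[.5422,.2524,.0196],166.84,.017,260,307,255)):
    c=load(fn);p,ex,ey,ez=tool(pos,yaw)
    R=cv2.Rodrigues(np.array(c['rvec'],float))[0];o=-R.T@np.array(c['tvec']).ravel();d=o-p
    print(fn,'cam in tool',(np.array([d@ex,d@ey,d@ez])*1000).round(1),'fx',round(c['fx']))
    def f(v):
        q=proj(c,[p+ex*v[0]+ez*v[1]+s*ey*w/2 for s in(-1,1)]);return [abs(q[0,0]-q[1,0])-(r-l),q[:,1].mean()-row]
    s=fsolve(f,[0,0.]);print(' tip tool x,z mm',(s*1000).round(1))
    if fn=='w2':
        w=.0;
        for z in(.017,0,-.02):
            for a in(-.011,.011,0): print(z,a,proj(c,[p+ex*a+ez*z+s*ey*.01 for s in(-1,1)]).round(0).tolist())
```

```text
w1 cam in tool [ 6.890e+01  1.000e-01 -1.458e+02] fx 355
 tip tool x,z mm [  7.5 -15. ]
w2 cam in tool [  69.1   -0.  -145.6] fx 355
 tip tool x,z mm [ 18.4 -26.9]
0.017 -0.011 [[264.0, 274.0], [303.0, 274.0]]
0.017 0.011 [[263.0, 233.0], [304.0, 233.0]]
0.017 0 [[263.0, 254.0], [304.0, 254.0]]
0 -0.011 [[262.0, 291.0], [305.0, 291.0]]
0 0.011 [[261.0, 246.0], [306.0, 246.0]]
0 0 [[261.0, 269.0], [306.0, 269.0]]
-0.02 -0.011 [[259.0, 315.0], [308.0, 315.0]]
-0.02 0.011 [[258.0, 266.0], [309.0, 266.0]]
-0.02 0 [[258.0, 291.0], [309.0, 291.0]]
```

Both views put the tips about 10 mm behind the TCP, not 17 mm ahead, so the fingers closed above the pin. I'll open, go 13 mm lower (safe under either reading) and close gently, watching force and opening.

```bash
python3 -m pendant '[{"gripper":0.3,"x":0,"y":0,"z":0,"spin":0},{"gripper":0,"x":0,"y":0,"z":0,"spin":0},{"gripper":0,"x":0,"y":0,"z":0,"spin":0},{"gripper":0,"x":0,"y":0,"z":0,"spin":0},{"gripper":0,"x":0,"y":0,"z":0,"spin":0}]' 20 >/dev/null
python3 -m pendant '[{"gripper":0,"x":0,"y":0,"z":0,"spin":0},{"gripper":0,"x":0,"y":0,"z":0.005,"spin":0},{"gripper":0,"x":0,"y":0,"z":0.009,"spin":0},{"gripper":0,"x":0,"y":0,"z":0.013,"spin":0},{"gripper":0,"x":0,"y":0,"z":0.013,"spin":0}]' >/dev/null;python3 -c "
from h import *
go(.5422,.252,.02,166.7)"
python3 -m pendant '[{"gripper":0.2,"x":0,"y":0,"z":0.013,"spin":0},{"gripper":0.4,"x":0,"y":0,"z":0.013,"spin":0},{"gripper":0.6,"x":0,"y":0,"z":0.013,"spin":0},{"gripper":0.6,"x":0,"y":0,"z":0.013,"spin":0},{"gripper":0.6,"x":0,"y":0,"z":0.013,"spin":0}]' 20
```

```text
t 5.25 pos [541.6 252.2   5.7] yaw 166.84 tool shift mm [ -0.6  -0.1 -14.3] spin 0.14 F [-0.1 -0.4 -0.6] T [-0.01  0.   -0.06] w 1.002 tilt [ 1.3e-03 -8.0e-04 -1.0e+00] q [ 0.31  0.64 -0.32  0.62  0.    0.54]
time: 5.75
ee_pos: [0.5433, 0.2528, -0.0051]
orientation: [0.001, 0.115, 0.993, 0.0]
contact_force: [-1.0, 0.1, 8.8]
gripper_width: 0.463
```

I forgot that rows restart from the pose at each call, so it went another 13 mm down, and the tips touch the table at 8.8 N. But the opening stopped at 0.463 (39 mm), so it's on the pin. I'll release, raise 6 mm and re-grip.

```bash
python3 -m pendant '[{"gripper":0.4,"x":0,"y":0,"z":-0.003,"spin":0},{"gripper":0.4,"x":0,"y":0,"z":-0.006,"spin":0},{"gripper":0.4,"x":0,"y":0,"z":-0.006,"spin":0},{"gripper":0.8,"x":0,"y":0,"z":-0.006,"spin":0},{"gripper":0.8,"x":0,"y":0,"z":-0.006,"spin":0}]' 40
python3 -m pendant '[{"gripper":0.8,"x":0,"y":0,"z":0,"spin":0},{"gripper":0.8,"x":0,"y":0,"z":0,"spin":0},{"gripper":0.8,"x":0,"y":0,"z":-0.002,"spin":0},{"gripper":0.8,"x":0,"y":0,"z":-0.01,"spin":0},{"gripper":0.8,"x":0,"y":0,"z":-0.02,"spin":0}]' 
python3 -m pendant '[{"gripper":0.8,"x":0,"y":0,"z":-0.03,"spin":0},{"gripper":0.8,"x":0,"y":0,"z":-0.06,"spin":0},{"gripper":0.8,"x":0,"y":0,"z":-0.08,"spin":0},{"gripper":0.8,"x":0,"y":0,"z":-0.08,"spin":0},{"gripper":0.8,"x":0,"y":0,"z":-0.08,"spin":0}]'
```

```text
time: 6.25
ee_pos: [0.5424, 0.2525, -0.0003]
orientation: [0.0, 0.115, 0.993, 0.0]
contact_force: [0.6, 0.4, 2.8]
gripper_width: 0.459
time: 6.75
ee_pos: [0.5416, 0.2522, 0.0196]
orientation: [-0.001, 0.115, 0.993, -0.0]
contact_force: [-0.1, -0.9, -0.1]
gripper_width: 0.462
time: 7.25
ee_pos: [0.5424, 0.2525, 0.1]
orientation: [0.0, 0.115, 0.993, 0.0]
contact_force: [-0.6, 0.3, -0.8]
gripper_width: 0.459
```

Pin lifted, opening 39 mm steady. Transit to hover over the clamp, tail 8 mm short of home: TCP (0.496, -0.086), yaw 169.

```bash
python3 -c "
from h import *
go(.4962,-.0862,.1,169)"
```

```text
t 7.25 pos [542.4 252.5 100. ] yaw 166.84 tool shift mm [-3.210e+01 -3.404e+02 -1.000e-01] spin -2.16 F [-0.6  0.3 -0.8] T [-0.01  0.08 -0.06] w 0.459 tilt [-9.e-04  6.e-04 -1.e+00] q [ 0.31  0.52 -0.24  0.81  0.    0.54]
```

```bash
python3 -m pendant '[{"gripper":0.8,"x":-0.002,"y":-0.02,"z":0,"spin":-0.4},{"gripper":0.8,"x":-0.006,"y":-0.06,"z":0,"spin":-0.8},{"gripper":0.8,"x":-0.01,"y":-0.105,"z":0,"spin":-1.2},{"gripper":0.8,"x":-0.014,"y":-0.15,"z":0,"spin":-1.6},{"gripper":0.8,"x":-0.018,"y":-0.19,"z":0,"spin":-2.2}]' >/dev/null
python3 -m pendant '[{"gripper":0.8,"x":-0.006,"y":-0.04,"z":0,"spin":0},{"gripper":0.8,"x":-0.012,"y":-0.08,"z":0,"spin":0},{"gripper":0.8,"x":-0.015,"y":-0.115,"z":0,"spin":0},{"gripper":0.8,"x":-0.015,"y":-0.14,"z":0,"spin":0},{"gripper":0.8,"x":-0.015,"y":-0.15,"z":0,"spin":0}]' >/dev/null
python3 -c "
from h import *
go(.4962,-.0862,.08,169)"
```

```text
t 8.25 pos [501.2 -88.6  98.2] yaw 168.86 tool shift mm [ 5.3  1.4 18.2] spin -0.14 F [ 0.4  0.6 -2. ] T [-0.02  0.02 -0.02] w 0.455 tilt [ 2.6e-03 -1.0e-04 -1.0e+00] q [-0.32  0.38 -0.48  0.71 -0.   -0.13]
```

```bash
python3 -m pendant '[{"gripper":0.8,"x":0.003,"y":0,"z":0.015,"spin":0},{"gripper":0.8,"x":0.005,"y":0.001,"z":0.03,"spin":0},{"gripper":0.8,"x":0.005,"y":0.001,"z":0.045,"spin":0},{"gripper":0.8,"x":0.005,"y":0.001,"z":0.045,"spin":0},{"gripper":0.8,"x":0.005,"y":0.001,"z":0.045,"spin":0}]' >/dev/null
python3 - <<'E'
from h import *
go(.4962,-.0862,.05,169)
c=snap('wrist','w4');t=snap('top','t4');s=snap('scene','s4')
a=cv2.resize(np.ascontiguousarray(c['pixels'][100:400,80:480,::-1]),(400,300))
b=cv2.resize(np.ascontiguousarray(t['pixels'][190:270,285:385,::-1]),(400,300),interpolation=cv2.INTER_CUBIC)
d=cv2.resize(np.ascontiguousarray(s['pixels'][190:280,170:290,::-1]),(400,300),interpolation=cv2.INTER_CUBIC)
cv2.imwrite('pics/v4.png',np.vstack([np.hstack([a,b]),np.hstack([d,d*0])]))
E
```

```text
t 8.75 pos [497.3 -84.1  54. ] yaw 169.08 tool shift mm [ 0.7 -2.3  4. ] spin 0.08 F [-0.2 -0.2 -1.3] T [ 0.   -0.06  0.02] w 0.454 tilt [ 2.e-03  4.e-04 -1.e+00] q [-0.31  0.44 -0.53  0.6   0.   -0.12]
```

View pics/v4.png

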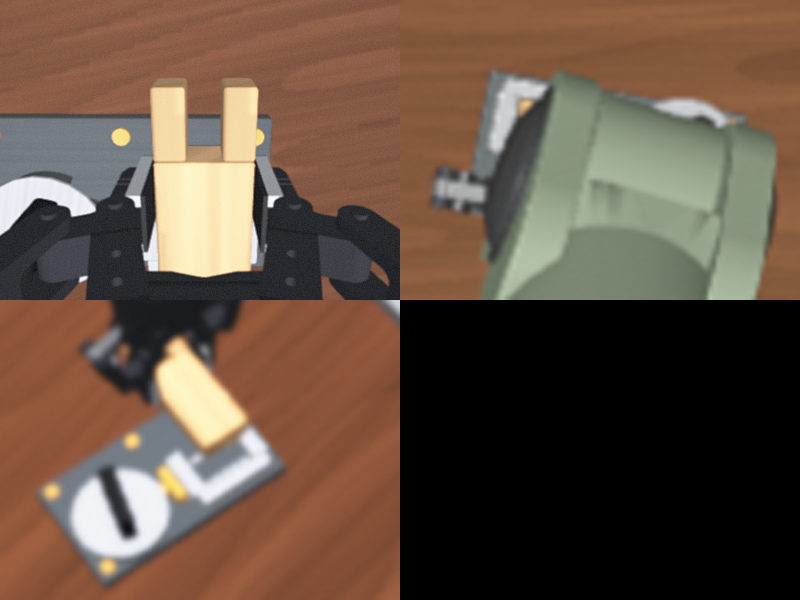

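The views show the pin held square and level, tail over the gap, with the screws visible in the wrist view at about (200,237) and (339,237). I'll cross-check the clamp's lateral position using the same wrist camera that sees the pin.

Run:
```python
from h import *
c=load('w4');im=np.ascontiguousarray(c['pixels'][...,::-1]);hsv=cv2.cvtColor(im,cv2.COLOR_BGR2HSV)
m=cv2.inRange(hsv,(14,110,120),(30,255,255))
n,l,s,ce=cv2.connectedComponentsWithStats(m)
for i in range(1,n):
    if s[i,4]>30: print(s[i],ce[i].round(1),(cast(c,ce[i],.0125)[0]*1000).round(1))
m=cv2.inRange(hsv,(12,30,170),(30,200,255))
k=max(cv2.findContours(m,cv2.RETR_EXTERNAL,cv2.CHAIN_APPROX_NONE)[0],key=cv2.contourArea).reshape(-1,2)
y=np.radians(-11.0);ex=np.array([np.cos(y),np.sin(y)]);ey=np.array([-ex[1],ex[0]]);o=np.array([.5428,-.1345])
for nm,P in(('scr',cast(c,ce[[i for i in range(1,n) if s[i,4]>30]],.0125)),):
    print('clamp frame',[((p[:2]-o)@np.c_[ex,ey]*1000).round(1) for p in P])
for nm in('top0','scene0'):
    pass
for row in(190,200,210,220,245,250,258):
    xs=k[k[:,1]==row,0]
    if len(xs)==0: continue
    P=cast(c,[[xs.min()-.5,row],[xs.max()+.5,row]],.054+.020)
    print(row,xs.min(),xs.max(),((P[:,:2]-o)@np.c_[ex,ey]*1000).round(1).tolist())
```

```text
[ 62 227  19  18 249] [ 70.9 235.4] [ 473.6 -203.5   12.5]
[192 228  18  17 244] [200.6 236.2] [ 488.  -129.9   12.5]
[336 229   8  17 104] [338.9 236.7] [502.9 -53.6  12.5]
clamp frame [array([-54.8, -81. ]), array([-54.7,  -5.9]), array([-54.6,  71.8])]
190 230 338 [[-95.0, 21.0], [-95.1, 60.6]]
200 230 337 [[-91.3, 20.8], [-91.4, 60.4]]
210 231 337 [[-87.5, 21.1], [-87.5, 60.6]]
220 231 336 [[-83.6, 20.9], [-83.7, 60.4]]
245 232 338 [[-73.6, 20.9], [-73.7, 61.6]]
250 233 335 [[-71.6, 21.2], [-71.7, 60.5]]
258 233 335 [[-68.3, 21.1], [-68.4, 60.7]]
```

Screws read y = -81.0 and -5.9 against the symmetric -80/-5, so the clamp is about 0.9 mm more to -y, and its yaw of -11.0° is confirmed. Pin centre must shift -3.2 mm in tool y. Then lower.

```bash
python3 -m pendant '[{"gripper":0.8,"x":0,"y":-0.002,"z":0.005,"spin":0},{"gripper":0.8,"x":0,"y":-0.0032,"z":0.01,"spin":0},{"gripper":0.8,"x":0,"y":-0.0032,"z":0.018,"spin":0},{"gripper":0.8,"x":0,"y":-0.0032,"z":0.02,"spin":0},{"gripper":0.8,"x":0,"y":-0.0032,"z":0.02,"spin":0}]' >/dev/null
python3 -c "
from h import *
go(.4960,-.0871,.013,169)"
```

```text
t 9.40 pos [496.7 -87.8  33.9] yaw 169.03 tool shift mm [ 0.8  0.6 20.9] spin 0.03 F [ 1.2  0.1 -0.8] T [ 0.02 -0.03  0.  ] w 0.459 tilt [ 1.5e-03  2.0e-04 -1.0e+00] q [-0.32  0.47 -0.55  0.55  0.   -0.13]
```

```bash
python3 -m pendant '[{"gripper":0.8,"x":0.001,"y":0.0005,"z":0.005,"spin":0},{"gripper":0.8,"x":0.001,"y":0.0005,"z":0.01,"spin":0},{"gripper":0.8,"x":0.001,"y":0.0005,"z":0.014,"spin":0},{"gripper":0.8,"x":0.001,"y":0.0005,"z":0.018,"spin":0},{"gripper":0.8,"x":0.001,"y":0.0005,"z":0.019,"spin":0}]' >/dev/null
python3 -c "
from h import *
go(.4960,-.0871,.012,169)"
```

```text
t 9.90 pos [496.2 -87.2  15. ] yaw 169.04 tool shift mm [0.2 0.  3. ] spin 0.04 F [ 0.2  0.7 -0.2] T [0.05 0.04 0.03] w 0.456 tilt [ 8.e-04  1.e-04 -1.e+00] q [-0.32  0.5  -0.57  0.51  0.   -0.13]
```

```bash
python3 -m pendant '[{"gripper":0.8,"x":0,"y":0,"z":0.001,"spin":0},{"gripper":0.8,"x":0,"y":0,"z":0.002,"spin":0},{"gripper":0.8,"x":0,"y":0,"z":0.0025,"spin":0},{"gripper":0.8,"x":0,"y":0,"z":0.0025,"spin":0},{"gripper":0.8,"x":0,"y":0,"z":0.0025,"spin":0}]' >/dev/null
python3 -c "
from h import *
go(.4960,-.0871,.012,169)"
python3 -m pendant '[{"gripper":0.8,"x":-0.0015,"y":0,"z":0,"spin":0},{"gripper":0.8,"x":-0.003,"y":0,"z":0,"spin":0},{"gripper":0.8,"x":-0.0045,"y":0,"z":0,"spin":0},{"gripper":0.8,"x":-0.006,"y":0,"z":0,"spin":0},{"gripper":0.8,"x":-0.006,"y":0,"z":0,"spin":0}]' >/dev/null
python3 -c "
from h import *
go(.5039,-.0886,.012,169)"
```

```text
t 10.40 pos [496.6 -87.3  13.2] yaw 169.04 tool shift mm [0.6 0.1 1.2] spin 0.04 F [-0.2  0.4 -0.8] T [-0.02  0.01 -0.02] w 0.456 tilt [-2.e-04 -0.e+00 -1.e+00] q [-0.32  0.5  -0.57  0.5  -0.   -0.13]
t 10.90 pos [502.6 -88.5  13.1] yaw 169.04 tool shift mm [-1.3  0.1  1.1] spin 0.04 F [-0.5 -0.2 -0.6] T [0.02 0.02 0.  ] w 0.455 tilt [-1.e-04  0.e+00 -1.e+00] q [-0.32  0.51 -0.55  0.51  0.   -0.13]
```

```bash
python3 -m pendant '[{"gripper":0.8,"x":-0.0005,"y":0,"z":0.0005,"spin":0},{"gripper":0.8,"x":-0.001,"y":0,"z":0.001,"spin":0},{"gripper":0.8,"x":-0.0015,"y":0,"z":0.001,"spin":0},{"gripper":0.8,"x":-0.002,"y":0,"z":0.001,"spin":0},{"gripper":0.8,"x":-0.002,"y":0,"z":0.001,"spin":0}]' >/dev/null
python3 -c "
from h import *
go(.5039,-.0886,.012,169)"
python3 -m pendant '[{"gripper":0.8,"x":-0.0005,"y":0,"z":0,"spin":0},{"gripper":0.8,"x":-0.001,"y":0,"z":0,"spin":0},{"gripper":0.8,"x":-0.0015,"y":0,"z":0,"spin":0},{"gripper":0.8,"x":-0.0015,"y":0,"z":0,"spin":0},{"gripper":0.8,"x":-0.0015,"y":0,"z":0,"spin":0}]' >/dev/null
python3 -c "
from h import *
go(.5039,-.0886,.012,169)"
```

```text
t 11.40 pos [502.8 -88.4  11.7] yaw 169.03 tool shift mm [-1.1  0.1 -0.3] spin 0.03 F [-5.9  1.1  2.1] T [ 0.1   0.94 -0.03] w 0.459 tilt [ 0.0029  0.     -1.    ] q [-0.32  0.51 -0.55  0.51 -0.   -0.13]
t 11.90 pos [502.8 -88.4  11.7] yaw 169.03 tool shift mm [-1.1  0.  -0.3] spin 0.03 F [-8.7  1.6  6. ] T [ 0.2   1.64 -0.09] w 0.459 tilt [ 5.4e-03 -2.0e-04 -1.0e+00] q [-0.32  0.51 -0.55  0.51 -0.   -0.13]
```

Home: -8.7 N against the stop with the motion stalled and almost no lateral load, and the pin on the plate. I'll ease the preload and open partly.

```bash
python3 -m pendant '[{"gripper":0.8,"x":0.001,"y":0,"z":-0.0005,"spin":0},{"gripper":0.8,"x":0.002,"y":0,"z":-0.0005,"spin":0},{"gripper":0.45,"x":0.002,"y":0,"z":-0.0005,"spin":0},{"gripper":0.3,"x":0.002,"y":0,"z":-0.0005,"spin":0},{"gripper":0.2,"x":0.002,"y":0,"z":-0.0005,"spin":0}]' >/dev/null
python3 -m pendant '[{"gripper":0.2,"x":0,"y":0,"z":0,"spin":0},{"gripper":0.2,"x":0,"y":0,"z":0,"spin":0},{"gripper":0.2,"x":0,"y":0,"z":-0.01,"spin":0},{"gripper":0.2,"x":0,"y":0,"z":-0.04,"spin":0},{"gripper":0.2,"x":0,"y":0,"z":-0.08,"spin":0}]' >/dev/null
python3 -m pendant '[{"gripper":0.2,"x":0,"y":0,"z":-0.03,"spin":0},{"gripper":0.2,"x":0.02,"y":0,"z":-0.05,"spin":0},{"gripper":0.2,"x":0.04,"y":0,"z":-0.05,"spin":0},{"gripper":0.2,"x":0.04,"y":0,"z":-0.05,"spin":0},{"gripper":0.2,"x":0.04,"y":0,"z":-0.05,"spin":0}]' >/dev/null
cat >> h.py <<'E'
def pinclamp(fn,oo=(.5426,-.1354)):
    c=load(fn);im=np.ascontiguousarray(c['pixels'][...,::-1]);hsv=cv2.cvtColor(im,cv2.COLOR_BGR2HSV)
    m=cv2.inRange(hsv,(12,30,170),(30,150,255))
    k=max(cv2.findContours(m,cv2.RETR_EXTERNAL,cv2.CHAIN_APPROX_NONE)[0],key=cv2.contourArea).reshape(-1,2)
    y=np.radians(-11.0);ex=np.array([np.cos(y),np.sin(y)]);ey=np.array([-ex[1],ex[0]])
    P=((cast(c,k,.032)[:,:2]-np.array(oo))@np.c_[ex,ey]*1000).astype(np.float32)
    print(cv2.boundingRect(k),'pin in clamp',cv2.minAreaRect(P))
E
python3 - <<'E'
from h import *
go(.533,-.184,.15,165.5)
c=snap('wrist','w5');pinclamp('w5')
E
```

```text
t 13.40 pos [465.  -81.2 143.2] yaw 169.04 tool shift mm [-86.3 -88.   -6.7] spin 3.54 F [ 0.3 -0.5 -1.4] T [ 0.   -0.02  0.02] w 0.800 tilt [-1.4e-03 -1.0e-04 -1.0e+00] q [-0.33  0.26 -0.52  0.79  0.   -0.14]
(258, 199, 54, 128) pin in clamp ((-35.97856140136719, 38.79864501953125), (109.6483383178711, 40.20829772949219), 0.013883452862501144)
```

View pics/w5.png

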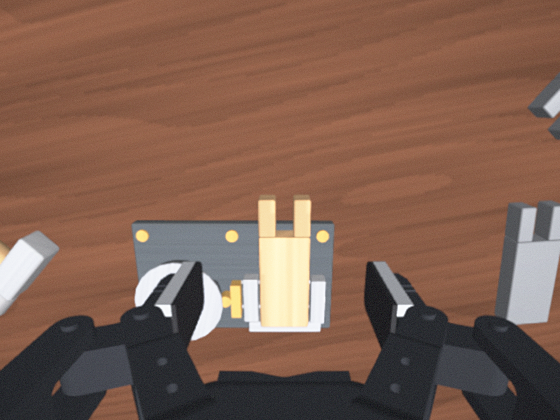

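The pin sits home at (285,262), measured centre (-36.0, 38.8) in the clamp frame, so tail x is about 19 mm and yaw 0.0°. The jaws are open and it's released. Now to the knob; I'll hover and measure the bar.

```bash
python3 -m pendant '[{"gripper":0,"x":-0.015,"y":-0.015,"z":0,"spin":3},{"gripper":0,"x":-0.045,"y":-0.045,"z":0,"spin":7},{"gripper":0,"x":-0.075,"y":-0.075,"z":0,"spin":10},{"gripper":0,"x":-0.086,"y":-0.088,"z":0,"spin":13.5},{"gripper":0,"x":-0.086,"y":-0.088,"z":0,"spin":13.5}]' >/dev/null
python3 - <<'E'
from h import *
go(.533,-.184,.037,155.5)
c=snap('wrist','w6');im=np.ascontiguousarray(c['pixels'][...,::-1])
u,v=proj(c,[[.533,-.184,.06]])[0].round().astype(int);print(u,v)
hsv=cv2.cvtColor(im,cv2.COLOR_BGR2HSV)
m=cv2.inRange(hsv,(0,0,0),(179,255,90));roi=np.zeros_like(m);roi[v-60:min(v+60,365),u-60:u+60]=255
cs=cv2.findContours(m&roi,cv2.RETR_EXTERNAL,cv2.CHAIN_APPROX_NONE)[0]
for k in cs:
    if cv2.contourArea(k)>150:
        r=cv2.minAreaRect((cast(c,k.reshape(-1,2),.06)[:,:2]*1000).astype(np.float32));print(cv2.boundingRect(k),r)
cv2.imwrite('pics/v6.png',im)
E
```

```text
t 13.95 pos [ 534.2 -186.5  141.8] yaw 155.39 tool shift mm [  2.3   1.8 104.8] spin -0.11 F [0.1 0.8 0.1] T [ 0.04  0.07 -0.02] w 1.000 tilt [-1.1e-03 -3.0e-04 -1.0e+00] q [-0.47  0.42 -0.28  0.87 -0.   -0.04]
286 213
(277, 169, 19, 79) ((530.6790161132812, -182.9183349609375), (12.039693832397461, 54.0709114074707), 65.12225341796875)
```

View pics/v6.png

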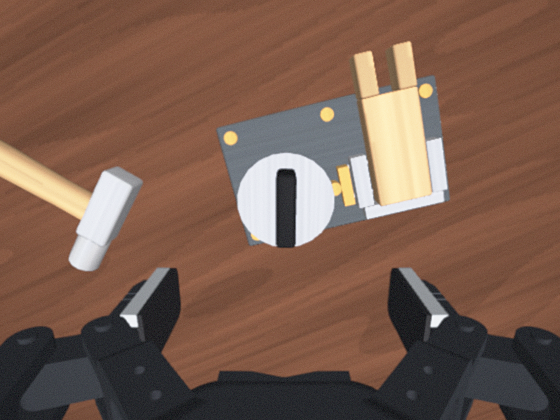

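The wrist view shows the bar vertical at (286,208), so the tool is aligned (bar yaw -24.9°). The hammer is well clear at (105,215). Descending over the bar.

```bash
python3 -m pendant '[{"gripper":0,"x":0.002,"y":0.002,"z":0.02,"spin":0},{"gripper":0,"x":0.002,"y":0.002,"z":0.045,"spin":0},{"gripper":0,"x":0.002,"y":0.002,"z":0.065,"spin":0},{"gripper":0,"x":0.002,"y":0.002,"z":0.08,"spin":0},{"gripper":0,"x":0.002,"y":0.002,"z":0.08,"spin":0}]' >/dev/null
python3 -m pendant '[{"gripper":0,"x":0,"y":0,"z":0.01,"spin":0},{"gripper":0,"x":0,"y":0,"z":0.02,"spin":0},{"gripper":0,"x":0,"y":0,"z":0.023,"spin":0},{"gripper":0,"x":0,"y":0,"z":0.023,"spin":0},{"gripper":0,"x":0,"y":0,"z":0.023,"spin":0}]' >/dev/null
python3 -c "
from h import *
go(.533,-.1843,.038,155.1)"
```

```text
t 15.00 pos [ 531.5 -181.3   39.8] yaw 155.54 tool shift mm [-2.6 -2.1  1.8] spin 0.44 F [0.4 0.2 0.3] T [0.04 0.01 0.01] w 0.996 tilt [-4.e-04 -0.e+00 -1.e+00] q [-0.46  0.54 -0.4   0.64  0.   -0.03]
```

```bash
python3 -m pendant '[{"gripper":0,"x":-0.0025,"y":-0.002,"z":0.001,"spin":0.4},{"gripper":0,"x":-0.0025,"y":-0.002,"z":0.001,"spin":0.4},{"gripper":0.5,"x":-0.0025,"y":-0.002,"z":0.001,"spin":0.4},{"gripper":0.75,"x":-0.0025,"y":-0.002,"z":0.001,"spin":0.4},{"gripper":0.95,"x":-0.0025,"y":-0.002,"z":0.001,"spin":0.4}]' 25 >/dev/null
python3 -m pendant '[{"gripper":0.95,"x":0,"y":0,"z":0,"spin":0},{"gripper":0.95,"x":0,"y":0,"z":0,"spin":0},{"gripper":0.95,"x":0,"y":0,"z":0,"spin":0},{"gripper":0.95,"x":0,"y":0,"z":0,"spin":0},{"gripper":0.95,"x":0,"y":0,"z":0,"spin":0}]' >/dev/null
python3 - <<'E'
from h import *
go(.533,-.1843,.038,155.1)
snap('wrist','w7');s=snap('scene','s7');pinclamp('w7')
E
```

```text
t 16.00 pos [ 532.6 -184.4   38.7] yaw 155.13 tool shift mm [-0.3  0.2  0.7] spin 0.03 F [-1.3 -1.3  2.4] T [-0.27  0.33 -0.05] w 0.156 tilt [-0.e+00 -7.e-04 -1.e+00] q [-0.46  0.54 -0.39  0.64 -0.   -0.03]
(398, 1, 119, 266) pin in clamp ((-35.36064910888672, 40.983116149902344), (45.526885986328125, 108.77531433105469), 89.9676742553711)
```

View pics/w7.png

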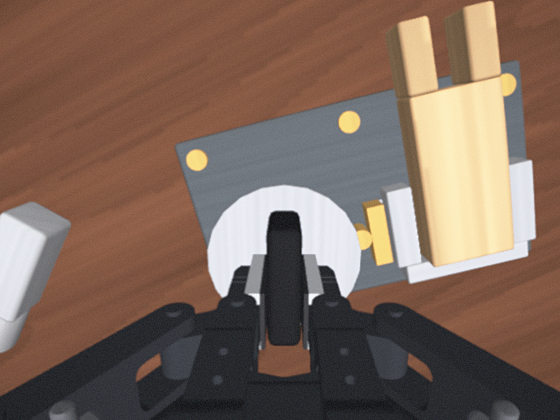

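The bar is gripped (opening 13 mm). The wrist view shows the brass crosshead (375,233), fixed jaw (403,225) and moving jaw (523,200), so the jaw drop can be followed there. The earliest "down" is 0.6 rad, so I'll turn 0.49 rad first.

```bash
cat >> h.py <<'E'
def brass(fn):
    go(.533,-.1843,.038,155.1)
    c=snap('wrist',fn);im=np.ascontiguousarray(c['pixels'][...,::-1]);hsv=cv2.cvtColor(im,cv2.COLOR_BGR2HSV)
    y=np.radians(-11.0);ex=np.array([np.cos(y),np.sin(y)]);ey=np.array([-ex[1],ex[0]]);o=np.array([.5426,-.1354])
    fr=lambda uv,z:((cast(c,uv,z)[:,:2]-o)@np.c_[ex,ey]*1000)
    m=cv2.inRange(hsv,(14,140,100),(30,255,255));n,l,s,ce=cv2.connectedComponentsWithStats(m)
    for i in range(1,n):
        if s[i,4]>60:
            v,u=np.nonzero(l==i);P=fr(np.c_[u,v],.02)
            if abs(P[:,0].mean()+2)<25 and -20<P[:,1].mean()<12:
                Q=P[P[:,0]>5] # crosshead end, away from the roller
                print('brass',s[i],'y %.1f..%.1f'%(np.percentile(P[:,1],2),np.percentile(P[:,1],98)),'mean',P.mean(0).round(1))
    # bright profile along clamp y across the jaws, x=-12, z=.024
    R=cv2.cvtColor(im,cv2.COLOR_BGR2HSV)
    ys=np.arange(50,85,.5);e,f=np.append(ex,0),np.append(ey,0)
    for x,z in((0,.027),(10,.027)):
        q=proj(c,[np.append(o,z)+e*x/1000+f*t/1000 for t in ys]).round().astype(int)
        ok=(q[:,0]>=0)&(q[:,0]<560)&(q[:,1]>=0)&(q[:,1]<420)
        w=[t for t,(a,b),k in zip(ys,q,ok) if k and R[b,a,2]>170 and R[b,a,1]<40]
        print(' jaw top bright x',x,(min(w),max(w),len(w)) if w else None,'visible',ok.sum())
E
python3 -c "
from h import *
brass('k0')"
python3 -m pendant '[{"gripper":0.95,"x":0,"y":0,"z":0,"spin":5},{"gripper":0.95,"x":0,"y":0,"z":0,"spin":11},{"gripper":0.95,"x":0,"y":0,"z":0,"spin":17},{"gripper":0.95,"x":0,"y":0,"z":0,"spin":23},{"gripper":0.95,"x":0,"y":0,"z":0,"spin":28}]' >/dev/null
python3 -c "
from h import *
brass('k1')"
```

```text
t 16.10 pos [ 532.6 -184.3   38.7] yaw 155.13 tool shift mm [-0.3  0.2  0.7] spin 0.03 F [-1.9 -2.2  2.9] T [-0.32  0.46  0.  ] w 0.154 tilt [-0.e+00 -6.e-04 -1.e+00] q [-0.46  0.54 -0.39  0.64 -0.   -0.03]
 jaw top bright x 0 (np.float64(61.0), np.float64(71.0), 21) visible 69
 jaw top bright x 10 (np.float64(61.0), np.float64(71.5), 22) visible 69
t 16.65 pos [ 532.6 -184.4   38.7] yaw 126.94 tool shift mm [-0.2  0.4  0.7] spin -28.16 F [-2.4 -2.5  2.9] T [-0.4   0.43  0.14] w 0.157 tilt [-4.e-04 -9.e-04 -1.e+00] q [-0.46  0.54 -0.39  0.64 -0.    0.46]
 jaw top bright x 0 (np.float64(60.0), np.float64(70.5), 22) visible 70
 jaw top bright x 10 (np.float64(60.0), np.float64(70.5), 22) visible 70
```

The jaw measure works (face at 61 mm, as given), and the moment reads +0.14 N m. Now small 5° steps.

```bash
python3 -m pendant '[{"gripper":0.95,"x":0,"y":0,"z":0,"spin":1},{"gripper":0.95,"x":0,"y":0,"z":0,"spin":2.5},{"gripper":0.95,"x":0,"y":0,"z":0,"spin":4},{"gripper":0.95,"x":0,"y":0,"z":0,"spin":5},{"gripper":0.95,"x":0,"y":0,"z":0,"spin":5}]' >/dev/null
python3 -c "
from h import *
brass('k2')"
```

```text
t 17.20 pos [ 532.6 -184.4   38.7] yaw 122.11 tool shift mm [-0.1  0.4  0.7] spin -32.99 F [-3.9 -4.4  4.5] T [-0.75  0.71 -0.17] w 0.154 tilt [-5.e-04 -6.e-04 -1.e+00] q [-0.46  0.54 -0.39  0.64 -0.    0.55]
 jaw top bright x 0 (np.float64(59.5), np.float64(68.5), 19) visible 70
 jaw top bright x 10 (np.float64(59.0), np.float64(69.0), 21) visible 70
```

```bash
python3 -m pendant '[{"gripper":0.95,"x":0,"y":0,"z":0,"spin":1},{"gripper":0.95,"x":0,"y":0,"z":0,"spin":2.5},{"gripper":0.95,"x":0,"y":0,"z":0,"spin":4},{"gripper":0.95,"x":0,"y":0,"z":0,"spin":5},{"gripper":0.95,"x":0,"y":0,"z":0,"spin":5}]' >/dev/null
python3 -c "
from h import *
brass('k3')"
```

```text
t 17.75 pos [ 532.6 -184.4   38.7] yaw 117.13 tool shift mm [-0.1  0.4  0.7] spin -37.97 F [-3.6 -4.1  4.1] T [-0.75  0.74 -0.08] w 0.156 tilt [-5.e-04 -6.e-04 -1.e+00] q [-0.46  0.54 -0.39  0.64 -0.    0.63]
 jaw top bright x 0 (np.float64(57.0), np.float64(67.0), 21) visible 70
 jaw top bright x 10 (np.float64(57.0), np.float64(67.0), 21) visible 70
```

The moment has turned negative (-0.17 N m), so the roller is on the ramp and the jaw has moved about 3.5 mm. Continuing.

```bash
python3 -m pendant '[{"gripper":0.95,"x":0,"y":0,"z":0,"spin":1},{"gripper":0.95,"x":0,"y":0,"z":0,"spin":2.5},{"gripper":0.95,"x":0,"y":0,"z":0,"spin":4},{"gripper":0.95,"x":0,"y":0,"z":0,"spin":5},{"gripper":0.95,"x":0,"y":0,"z":0,"spin":5}]' >/dev/null
python3 -c "
from h import *
brass('k4')"
```

```text
t 18.30 pos [ 532.6 -184.3   38.7] yaw 112.13 tool shift mm [-0.1  0.4  0.7] spin -42.97 F [-3.6 -4.   3.8] T [-0.76  0.78  0.03] w 0.159 tilt [-5.e-04 -6.e-04 -1.e+00] q [-0.46  0.54 -0.39  0.64 -0.    0.72]
 jaw top bright x 0 (np.float64(57.5), np.float64(67.5), 21) visible 70
 jaw top bright x 10 (np.float64(57.5), np.float64(67.0), 20) visible 70
```

```bash
python3 -m pendant '[{"gripper":0.95,"x":0,"y":0,"z":0,"spin":1},{"gripper":0.95,"x":0,"y":0,"z":0,"spin":2},{"gripper":0.95,"x":0,"y":0,"z":0,"spin":3},{"gripper":0.95,"x":0,"y":0,"z":0,"spin":4},{"gripper":0.95,"x":0,"y":0,"z":0,"spin":4}]' >/dev/null
python3 -c "
from h import *
brass('k5')"
```

```text
t 18.85 pos [ 532.6 -184.3   38.7] yaw 108.13 tool shift mm [-0.1  0.4  0.7] spin -46.97 F [-3.4 -4.   4.8] T [-0.73  0.8   0.  ] w 0.156 tilt [-5.e-04 -6.e-04 -1.e+00] q [-0.46  0.54 -0.39  0.64 -0.    0.79]
 jaw top bright x 0 (np.float64(57.0), np.float64(67.0), 21) visible 61
 jaw top bright x 10 (np.float64(57.0), np.float64(67.0), 21) visible 70
```

The jaw has stopped advancing (57.0 → 57.5 → 57.0) and the moment is about 0 for 9° of turn, so it's in the light zone. Stop here, let go and retreat straight up.

```bash
python3 -m pendant '[{"gripper":0.7,"x":0,"y":0,"z":0,"spin":0},{"gripper":0.5,"x":0,"y":0,"z":0,"spin":0},{"gripper":0.4,"x":0,"y":0,"z":0,"spin":0},{"gripper":0.4,"x":0,"y":0,"z":0,"spin":0},{"gripper":0.4,"x":0,"y":0,"z":0,"spin":0}]' >/dev/null
python3 -m pendant '[{"gripper":0.4,"x":0,"y":0,"z":-0.01,"spin":0},{"gripper":0.4,"x":0,"y":0,"z":-0.03,"spin":0},{"gripper":0.4,"x":0,"y":0,"z":-0.06,"spin":0},{"gripper":0.4,"x":0,"y":0,"z":-0.09,"spin":0},{"gripper":0.4,"x":0,"y":0,"z":-0.11,"spin":0}]' >/dev/null
python3 -m pendant '[{"gripper":0.4,"x":0,"y":0,"z":0,"spin":-8},{"gripper":0.4,"x":0,"y":0,"z":0,"spin":-16},{"gripper":0.4,"x":0.02,"y":0,"z":-0.01,"spin":-24},{"gripper":0.4,"x":0.03,"y":0,"z":-0.02,"spin":-32},{"gripper":0.4,"x":0.03,"y":0,"z":-0.02,"spin":-40}]' >/dev/null
python3 -m pendant '[{"gripper":0.4,"x":0.01,"y":0.02,"z":0,"spin":-8},{"gripper":0.4,"x":0.02,"y":0.04,"z":0,"spin":-16},{"gripper":0.4,"x":0.02,"y":0.04,"z":0,"spin":-19},{"gripper":0.4,"x":0.02,"y":0.04,"z":0,"spin":-19},{"gripper":0.4,"x":0.02,"y":0.04,"z":0,"spin":-19}]' >/dev/null
python3 - <<'E'
from h import *
brass('f1'); pinclamp('f1')
E
```

```text
t 20.90 pos [ 527.7 -111.1  169.1] yaw 167.07 tool shift mm [-21.4 -70.1 131.2] spin 11.97 F [-0.1  0.2 -1. ] T [ 0.02  0.04 -0.03] w 0.600 tilt [-7.e-04 -1.e-04 -1.e+00] q [-0.34  0.35 -0.31  0.91 -0.   -0.12]
 jaw top bright x 0 (np.float64(57.0), np.float64(68.5), 24) visible 70
 jaw top bright x 10 (np.float64(57.0), np.float64(67.5), 22) visible 70
(275, 106, 52, 135) pin in clamp ((-35.38829803466797, 35.96454620361328), (39.66838455200195, 109.36840057373047), 89.92081451416016)
```

View pics/f1.png

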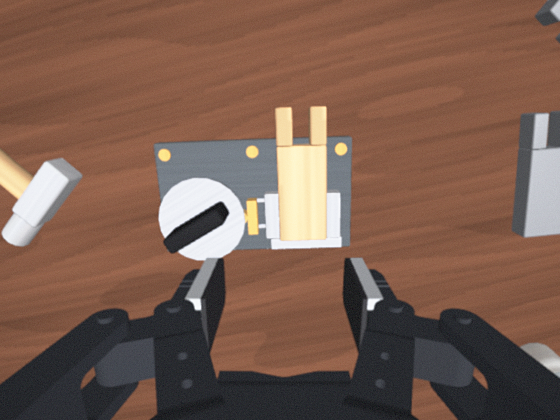

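The picture shows the jaw closed on the pin at (302,192), with no gap either side. Pin centre y is 36.0 mm, flat against the fixed jaw (16 + 20), at 0.1°, and its tail is at about 19.6 mm. The crosshead (252,217) has drawn away from the fixed jaw, and the gripper is clear. Handing in.

```bash
python3 -c "
from plant import ctrl
ctrl.close_job();print(ctrl.sense()['time'])"
```

```text
the job is handed in; nothing more can be done
the job is handed in; nothing more can be done
```

The bench pin is clamped and the job is handed in, finished at about 21 s of the 72 s allowed. I laid the pin tail first between the open jaws and pushed it against the heel stop with about 9 N. I then let it go and turned the knob 47° (0.82 rad) clockwise, until the jaw had dropped and the moment was back near zero.

**Last checks (wrist camera):**
- **Pin:** its tail is at about 19.6 mm in the clamp frame (heel stop face at 20 mm) and it is aligned within 0.1°. It was pushed over flat against the fixed jaw.
- **Jaw:** it dropped about 4 mm by the camera, where 5 mm was expected; I put the difference down to about 1 mm of measuring error. I had no direct reading of the jaw's force on the pin.
- **Knob:** the moment about its axis stayed within about ±0.2 N m at each check, well under 0.4.
- **Gripper:** clear of everything.
- **Bystanders:** the arm never came near the stone, jar, bangle or hammer, but I did not measure their positions again at the end.

**What went wrong or disagreed:**
- **Fingertips:** they appeared a few mm behind the TCP instead of 17 mm ahead of it, so the first grasp closed above the pin.
- **Second attempt:** I lowered the arm 13 mm too far and touched the table lightly (about 9 N). I raised it and took the grip again before lifting.

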